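# Re-index the swing arm of a cane mitring jig

## Robot

A 7-joint arm with a two-finger parallel gripper is mounted at the origin on the work surface. World frame = base frame: x ahead of the robot, y to its left, z up, the work surface at z = 0. Lengths are in mm, angles in degrees, forces in N, time in s.
With the tool pointing down it reaches from about 400 to 900 mm from the base axis. Payload 5.5 kg.
Tool frame: the origin (TCP) lies midway between the tips of the shut fingers; the grasp point (between the pads) lies 19 mm behind it; z points along the fingers, y is the line along which they close (so a half turn about z gives the same grasp; the last joint's range is limited). The gripper opens to 85 mm and grips with 20 to 120 N. Pads are 22 mm wide; open, the fingers measure 114 mm over their backs; the gripper's body (76 mm by 85 mm) begins 54 mm behind the grasp point. The pads swing forward as they close: fully open they stand 13 mm farther back than shut.
Start: joints at [91.284, 28.699, -24.465, 88.831, 12.651, 65.22, -12.049], TCP at [155.046, -631.237, 231.31] pointing down, gripper open.
Joint ranges: [-164.97, 164.97], [-17.58, 116.51], [-87.97, 89.64], [11.32, 138.91], [-80.73, 260.73], [10.89, 115.49], [-147.41, 147.41]. Speed limits (degrees/s): [147.25, 147.25, 180, 180, 180, 180, 180].

## Interface

Orientations are given as [roll, pitch, yaw] about the fixed x, y, z axes, in that order (R = Rz(yaw) Ry(pitch) Rx(roll)).
In Python, from bench import get_obs, snapshot, hand_in gives the robot as it stands. The module is installed in compiled form; this text tells all that it offers.
- The arm moves only by the shell command python3 -m crank 'ROWS'. ROWS is text: rows parted by semicolons, each of 7 numbers parted by spaces: the shift along the tool's x, y, z in mm, then the turn, a rotation vector about the tool's x, y, z in degrees, then the gripper's target within -1 to 1 (fully open at 1, half-way at 0, shut at -1). A call has 1 to 12 rows; each row is the pose to reach, as a shift and turn from the pose commanded when the call began, along the tool's axes at that moment; what a row does not reach only later rows make up. A row lasts 1/8 s, in which the tool goes at most 62.5 mm and 10.7 degrees, less where a joint would pass 70% of its speed; a pose out of reach is approached as far as the arm can. A call with a gripper value outside its range is refused whole. The fingers move at their own pace and stop on an object; the grip force is fixed at half the most. Time passes only in rows, so rows that repeat a pose let the fingers close. It gives the time, the measured TCP pose, the force, the opening and the grip force at its end, in the units of the state.
- get_obs(): the state, without advancing time (a new reading comes with each control period).
- snapshot(name): name is "side" or "top"; returns a dict with "color" (384x512x3 uint8, red, green, blue), "fov_y" (degrees; the focal length in pixels is half the picture's height over the tangent of half this angle, whatever the lens; pixels are square), "cx", "cy" (the principal point, pixels), "R" (3x3) and "t" (3): a world point X has camera coordinates R X + t. Camera axes: x right, y down, z forward; pixel columns grow to the right and rows downward; lengths in mm; the calibration is good to about 2 mm. A picture is of the moment at which its call begins. There is no depth.
- hand_in(): hands the job in; it is judged then, once.
The state is a dict: "time": time; "joint_positions": joint angles; "dq": joint speeds; "effort": joint torques, N m; "eef_pos": TCP position; "tcp_rot": TCP orientation; "wrist_force": force on the tool from outside, world axes, zero at the start; "torque": the same for the moment, N m; "grip_width": opening from 0.0 (shut) to 1.0 (fully open); "grip_force": force on a finger pad.
Only numpy, scipy, OpenCV 4.12 (cv2) and the standard library are available. Lean on these libraries where they do the work, as an engineer would, in place of code of your own. Each camera call takes 0.05 s, during which the arm holds its last target. There are 200 camera calls.

## Task

The swing arm of the cane mitring jig is locked by a spring index pin with a big upright pull ring. Hook a fingertip under the top of the ring and lift the pin without squeezing the ring, swing the arm one hole towards the side where the wooden end stop stands, and let the pin spring fully down into that hole. Be gentle, leave the cup and the other things on the bench where they are, and finish with the hand clear.

Things in the scene. Friction and masses are not known exactly. Their poses are not given: they have to be found in the camera images.
- jig: Wooden jig board fixed to the bench, 250 x 280 x 12 mm, with a low fence, a cane lying along it and, at its front, a steel arc plate with five holes. Origin: the swing arm's vertical pivot axis, at bench height (board x -200 to +50 mm, y +-140 mm). x points from front to back, roughly away from the robot; y to the robot's left.
- swing_arm (a joint): Angle (rad) of the flat aluminium arm about the pivot. At 0 (start, middle hole) it points to the jig's -x; positive swings its free end to the jig's +y: the pin axis lies at (-170 cos q, 170 sin q) mm in the jig's frame. Holes at -0.6, -0.3, 0, 0.3, 0.6. Top 46 mm above the bench; saw-guide posts 96 mm high, 85 mm from the pivot. About 1 N at the ring moves it; it stays where left.
- index_pin (a joint): Lift (m) of the spring pin (12 mm thick, round tip) near the arm's free end. 0: fully down in a hole; about 0.012: riding on the plate between holes; 0.026: upper stop. Takes about 4.5 N to start, 8 N at full lift. Raised 15 to 22 mm it swings clear. Let down a little off a hole it rides on the plate and drops in when the arm is pushed over the hole.
- hole_left (a point): Centre of the mouth of the hole next to the middle one at arm angle +0.3 rad, on the jig's +y side; 14 mm wide, 26 mm above the bench, 51 mm from the middle hole along the arc.
- hole_right (a point): Centre of the mouth of the hole next to the middle one at arm angle -0.3 rad, on the jig's -y side; 14 mm wide, 26 mm above the bench, 51 mm from the middle hole along the arc.
- ring: Steel pull ring fixed upright on top of the pin: 7 mm round wire, 54 mm clear inside, 68 mm outside. Origin: its lowest point, on the pin's axis, 70 mm above the bench when the pin is down; z up, x along the arm towards the pivot. Its hole looks along x, so a finger tilted about 45 degrees can enter it from the robot's side.
- ring_top (a point): Centre of the wire at the top of the ring, on the pin's axis, 61 mm above the ring's origin; about 131 mm above the bench when the pin is down. The wire's underside is 3.5 mm lower. A fingertip that passes some 10 to 15 mm beyond it under the wire hooks it.
- stop_top (a point): Centre of the top of the wooden end stop: an upright pale wooden board 60 x 22 mm on a 75 x 70 mm foot, 75 mm high, fixed to the bench left or right of the jig in line with the fence, about 195 mm from the pivot line. Its side (y in the jig's frame) tells which way to swing.
- cup_mid (a point): Centre (half-way up) of a loose dark round cup, 68 mm across, 75 mm high, standing at the other side of the jig. Leave it alone.
- tin: Loose round lidded tin, 74 mm across, 50 mm high; origin at its underside. Leave it alone.
- bottle: Loose bottle, 50 mm across, 120 mm high; origin at its underside. Leave it alone.
- brush: Loose brush lying on the bench. Leave it alone.
- offcut_a: Loose cane offcut lying on the bench, 18 mm thick, 90 mm long. Leave it alone.
- offcut_b: Loose cane offcut lying on the bench, 18 mm thick, 60 mm long. Leave it alone.
Things that resemble listed ones, but are neither listed nor needed, are in the scene too. Of the things that look like the part that bears stop_top, take the one that is farthest to the robot's left at the start.

How it is judged (in metres and radians):
On the way, in this order (a step that is already met when the one before it is completed fails the run):
1. the pin is lifted at least 8 mm by the fingers at the ring, the arm still by the middle hole (value of joint index_pin above 0.008 m and contact force between the fingers and ring above 0.5 N and value of joint swing_arm between -0.13 and 0.13 rad), for 0.05 s.
2. the arm is swung most of the way to the next hole on the end stop's side (((y of stop_top in the frame of jig above 0 m and value of joint swing_arm above 0.22 rad) or (y of stop_top in the frame of jig below 0 m and value of joint swing_arm below -0.22 rad))), for 0.05 s.
At the end, for the whole second after the job is handed in: The index pin is down (within 3 mm) in the next hole from the middle on the end stop's side: the arm stands at 0.30 rad (within 0.02) towards the stop, at rest (value of joint index_pin below 0.003 m and ((y of stop_top in the frame of jig above 0 m and value of joint swing_arm between 0.28 and 0.32 rad) or (y of stop_top in the frame of jig below 0 m and value of joint swing_arm between -0.32 and -0.28 rad)) and velocity of joint swing_arm between -0.05 and 0.05 rad/s); the robot touches nothing.
It fails at once if the ring is squeezed or yanked (over 30 N between fingers and ring) (contact force between the fingers and ring above 30 N).
It fails at once if the jig is pushed hard (over 40 N) (contact force between any of the fingers, the arm and jig above 40 N).
It fails at once if a bystander is moved by more than 15 mm (distance of any of cup_mid, tin, bottle, brush, offcut_a, offcut_b from where it was at the start of the episode above 0.015 m).
It also fails if it takes over 42 s, if anything falls off the work surface, if the arm or the gripper's body presses on something with over 40 N, if the wrist force passes 120 N, or if a joint passes its speed limit or range.

## Working session

There is one attempt and no reset: what is moved stays moved. The work goes in short steps, Python scripts to look and compute and a shell command to move; the robot and the scene stay as the last step left them, time stands still between calls to the robot, and variables do not carry over. Pictures are saved under pics/ and viewed, at most 10 in all, crops included, and the job is handed in when it is done.

```bash
mkdir -p pics
python3 - <<'E'
from bench import *
import cv2,pickle
for n in("side","top"):
    s=snapshot(n); pickle.dump(s,open(n+".pkl","wb"))
    cv2.imwrite(f"pics/{n}0.png",cv2.resize(s["color"][:,:,::-1],(800,600),interpolation=cv2.INTER_CUBIC)); print(n,s["fov_y"],s["cx"],s["cy"],s["R"],s["t"])
o=get_obs();print(o)
E
```

```text
side 50.014604359445705 257.3099176411964 191.40593114018927 [[-0.84793779 -0.52993437 -0.01307886]
 [-0.37918904  0.62360487 -0.68361731]
 [ 0.37042835 -0.5747056  -0.72972345]] [ 410.67535871  320.66988572 1102.83963639]
top 53.42692672496528 255.70894905355297 191.61844010426975 [[-0.01648533 -0.99974998  0.01510665]
 [-0.99672635  0.0152357  -0.07940063]
 [ 0.07915062 -0.01636614 -0.99672831]] [ -84.65357037  558.10966041 1427.39689347]
{'time': 0.1, 'joint_positions': array([ 91.28581215,  28.74878402, -24.45110764,  88.88717229,
        12.65212108,  65.21960514, -12.04996808]), 'dq': array([ 0.02338652, -0.0319274 ,  0.00072547, -0.1671774 , -0.00529871,
       -0.02611596, -0.03756995]), 'effort': array([-1.07954975e-02, -5.70818353e+01, -5.83887532e+00, -2.81751591e+01,
        1.03772659e-02,  5.61626017e-03, -4.62554181e-05]), 'eef_pos': array([ 154.75603035, -630.65049833,  230.34209787]), 'tcp_rot': array([-1.79897621e+02, -9.14341891e-04,  1.37945999e+01]), 'wrist_force': array([ 1.07747978, -0.53247727, -0.40893362]), 'torque': array([-0.00605387,  0.00574972,  0.01073046]), 'grip_force': 0.0, 'grip_width': 0.9976432963886193}
```

View pics/side0.png

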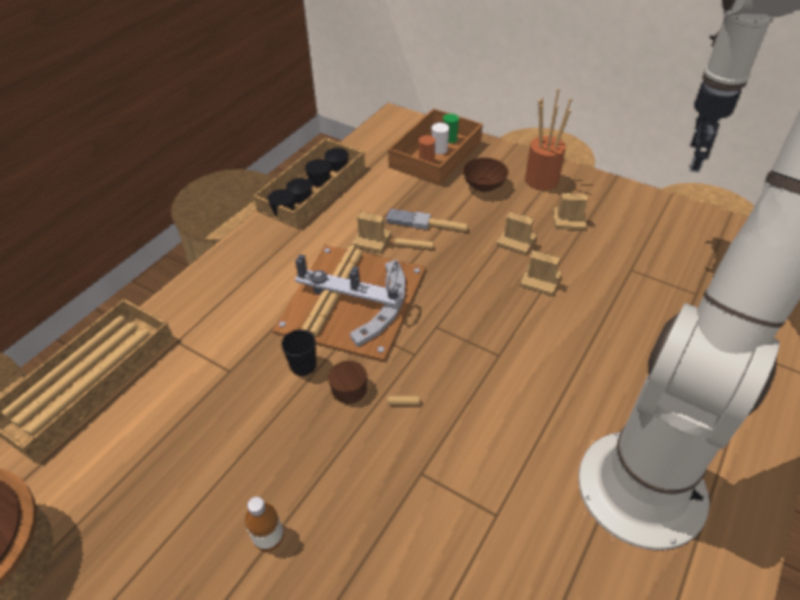

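View pics/top0.png

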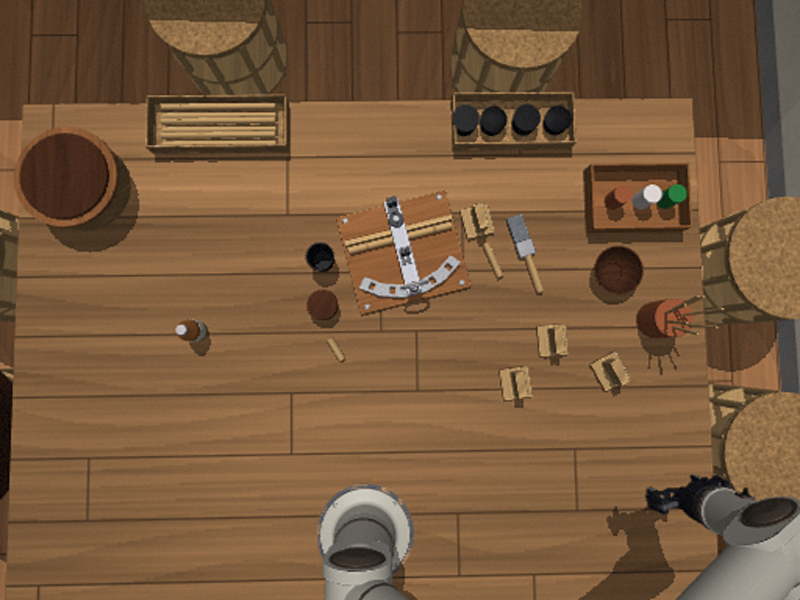

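The side view shows the ring at (397,278) and the cup at (299,352). The top view has four stop look-alikes: (477,222), (552,340), (515,383) and (610,372). The one at (477,222) is farthest left and in line with the fence. It lies to the right of the jig, with the cup opposite at (320,257), so the swing goes to -y. I'll check this in one close crop that shows both views.

Run:
```python
import cv2,pickle,numpy as np
a=pickle.load(open("side.pkl","rb"))["color"][150:235,175:290]
b=pickle.load(open("top.pkl","rb"))["color"][118:203,213:328]
f=lambda i:cv2.resize(i[:,:,::-1],None,fx=3.45,fy=3.45*1,interpolation=cv2.INTER_CUBIC)
cv2.imwrite("pics/c1.png",np.hstack([f(a),f(b)])); print(f(a).shape)
```

```text
(293, 397, 3)
```

View pics/c1.png

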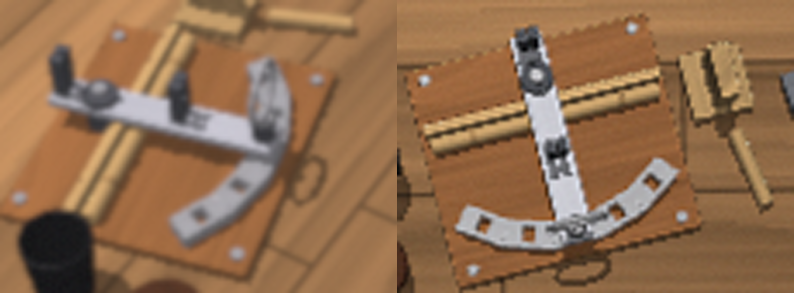

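The crop confirms it. The end stop (pale board on a foot, crop (718,80)) lies right of the jig in line with the fence. The ring top is at about (260,62) in the left half and the ring is edge-on near (578,225) in the right half.

```bash
cat > h.py <<'E'
import pickle,numpy as np
from scipy.spatial.transform import Rotation as Ro
def ray(s,u,v):
    f=192/np.tan(np.radians(s["fov_y"]/2)); R=np.array(s["R"]);t=np.array(s["t"])
    return -R.T@t, R.T@np.array([(u-s["cx"])/f,(v-s["cy"])/f,1])
def onz(s,u,v,z):
    c,d=ray(s,u,v); return c+d*(z-c[2])/d[2]
def proj(s,X):
    f=192/np.tan(np.radians(s["fov_y"]/2)); p=np.array(s["R"])@X+s["t"]; return p[:2]/p[2]*f+[s["cx"],s["cy"]]
S=pickle.load(open("side.pkl","rb"));T=pickle.load(open("top.pkl","rb"))
E
python3 - <<'E'
from h import *
tc=lambda x,y:((x-397)/3.45+213,118+y/3.45)
sc=lambda x,y:(175+x/3.45,150+y/3.45)
P=[onz(T,*tc(*p),13)[:2] for p in[(424,78),(632,28),(682,216),(473,270)]]
print("top screws",np.round(P)); print("c",np.mean(P,0))
for a,b in((1,0),(2,3),(3,0),(2,1)): d=P[b]-P[a];print(np.degrees(np.arctan2(d[1],d[0])),np.linalg.norm(d))
print("side screws",[np.round(onz(S,*sc(*p),13)[:2]) for p in[(118,35),(316,78),(236,253),(18,199)]])
print("pivot",onz(T,*tc(537,75),60),onz(S,*sc(99,92),60))
print("ringtop",onz(S,*sc(260,62),134.5),onz(T,*tc(579,225),131))
print("stop",onz(T,*tc(718,70),75))
print("arm holes side",onz(S,*sc(239,184),26),onz(S,*sc(199,215),26),"top",[onz(T,*tc(*p),26).round() for p in((484,224),(528,233),(617,211),(654,182))])
E
```

```text
top screws [[ 757.   38.]
 [ 811. -197.]
 [ 598. -248.]
 [ 541.  -14.]]
c [ 676.69418636 -105.19589964]
102.96995231207815 240.51076029636488
103.65267549286217 240.06757249102165
13.567181550892448 222.4856834786722
13.454899446172638 219.62094175482454
side screws [array([ 810., -190.]), array([ 597., -243.]), array([542.,  -9.]), array([754.,  44.])]
pivot [748.67067399 -88.1402082   60.        ] [742.57096086 -76.03614131  60.        ]
ringtop [ 587.82082258 -127.6521159   134.5       ] [ 577.26114696 -127.62309026  131.        ]
stop [ 748.28942065 -282.80489985   75.        ]
arm holes side [578.69074138 -71.6009514   26.        ] [589.33483114 -20.32153917  26.        ] top [array([591., -28.,  26.]), array([580., -76.,  26.]), array([ 603., -174.,   26.]), array([ 634., -216.,   26.])]
```

```bash
python3 -m crank '15 -14 -20 0 2 0 -1; 50 -46 -35 0 6 0 -1; 90 -84 -40 0 10 0 -1; 130 -122 -40 0 14 0 -1; 170 -160 -40 0 18 0 -1; 210 -198 -40 0 22 0 -1; 250 -235 -40 0 26 0 -1; 290 -272 -40 0 30 0 -1; 330 -309 -40 0 35 0 -1; 368 -345 -40 0 40 0 -1; 400 -375 -40 0 45 0 -1; 416 -390 -40 0 45 0 -1'
```

```text
time: 1.6
eef_pos: [465.1, -151.2, 269.8]
tcp_rot: [-179.8, -44.9, 13.6]
wrist_force: [-0.0, -0.8, 0.6]
grip_width: -0.0
grip_force: 0.0
```

```bash
python3 -m crank '-16 0 33 0 0 0 -1; -32 0 66 0 0 0 -1; -48 0 100 0 0 0 -1; -63 0 132 0 0 0 -1; -73 0 154 0 0 0 -1; -78 0 164 0 0 0 -1; -78 0 164 0 0 0 -1'
python3 - <<'E'
from bench import *
import cv2,pickle,numpy as np
from h import *
o=get_obs();print(o["eef_pos"],o["tcp_rot"])
im=[]
for n,(r,c) in dict(side=(130,190),top=(135,215)).items():
    s=snapshot(n); im.append(cv2.resize(s["color"][r:r+85,c:c+115,::-1],None,fx=3.45,fy=3.45,interpolation=cv2.INTER_CUBIC))
    u=proj(s,np.array(o["eef_pos"])); print(n,"TCP crop",(u-[c,r])*3.45)
    for z in(131,70): u=proj(s,np.array([583.5,-125,z])); print("ring",z,(u-[c,r])*3.45)
cv2.imwrite("pics/c2.png",np.hstack(im))
E
```

```text
time: 2.48
eef_pos: [522.4, -165.4, 131.9]
tcp_rot: [-176.9, -43.0, 13.9]
wrist_force: [-0.6, -0.1, 0.2]
grip_width: 0.003
grip_force: 0.0
[ 522.43689574 -165.39304547  131.89203655] [-176.85323321  -43.03563086   13.86198791]
side TCP crop [290.99134775 134.29428157]
ring 131 [210.76560134 137.19716869]
ring 70 [212.32403371 183.87780868]
top TCP crop [213.21208992 219.29254572]
ring 131 [172.42143326 160.31349898]
ring 70 [170.17577427 166.36282915]
```

View pics/c2.png

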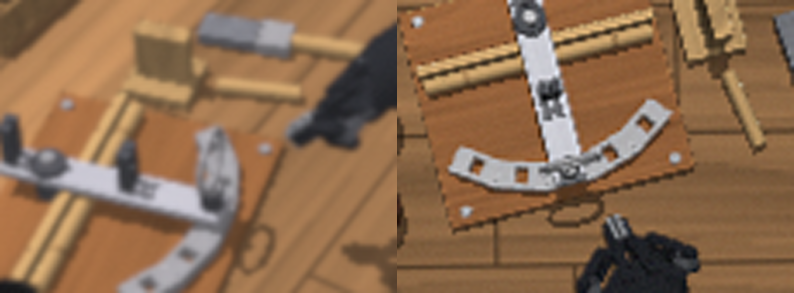

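```bash
python3 -c "
from bench import *
o=get_obs();print(o['joint_positions'],o['dq'],o['eef_pos'],o['tcp_rot'],o['time'])"
```

```text
[ 82.39145203  30.93650356 -53.41157704 133.00854986 -80.6260198
  10.94927139  42.09521024] [ 0.49286545 -0.58790705 -0.41747219  0.43493875 -0.23368546 -0.00068762
  0.33199488] [ 521.82935659 -164.90029178  132.1915248 ] [-176.90699734  -43.02447929   13.93522069] 2.575
```

```bash
cat > kin.py <<'E'
import numpy as np, itertools
from scipy.spatial.transform import Rotation as Ro
D=[([91.28581215,28.74878402,-24.45110764,88.88717229,12.65212108,65.21960514,-12.04996808],[154.756,-630.650,230.342],[-179.8976,0,13.7946]),
([82.39145203,30.93650356,-53.41157704,133.00854986,-80.6260198,10.94927139,42.09521024],[521.83,-164.90,132.19],[-176.907,-43.0245,13.935])]
E
python3 - <<'E'
from kin import *
z=lambda a:Ro.from_euler('z',a,degrees=True); y=lambda a:Ro.from_euler('y',a,degrees=True)
res=[]
for s in itertools.product([1,-1],repeat=4):
  for t in itertools.product([1,-1],repeat=3):
   for o3 in(0,90,180,-90):
    for o5 in(0,90,180,-90):
     def mid(q): return y(t[0]*q[1])*z(s[1]*q[2]+o3)*y(t[1]*q[3])*z(s[2]*q[4]+o5)*y(t[2]*q[5])
     # solve for base b and tool c: Rz(s q1+b) M Rz(s q7+c)=R ; compare zz and consistency
     e=[];B=[];C=[]
     for q,p,r in D:
        R=Ro.from_euler('xyz',r,degrees=True).as_matrix(); M=(z(s[0]*q[0])*mid(q)*z(s[3]*q[6])).as_matrix()
        e.append((R[2,2]-M[2,2])**2)
        B.append((M,R))
     if max(e)<.01: 
       M,R=B[1]; b=np.degrees(np.arctan2(R[1,2],R[0,2])-np.arctan2(M[1,2],M[0,2])); c=np.degrees(np.arctan2(R[2,1],-R[2,0])-np.arctan2(M[2,1],-M[2,0]))
       er=[(z(b)*Ro.from_matrix(M)*z(-c)).inv()*Ro.from_matrix(R) for M,R in B]
       er2=[(z(b)*Ro.from_matrix(M)*z(c)).inv()*Ro.from_matrix(R) for M,R in B]
       res.append((min(max(np.degrees(x.magnitude()) for x in E_) for E_ in(er,er2)),s,t,o3,o5,b%360,c%360))
for r in sorted(res,key=lambda r:r[0])[:10]: print(r)
E
```

```text
(np.float64(0.0009409432125970354), (-1, -1, -1, -1), (-1, 1, -1), 180, 180, np.float64(179.99977368897441), np.float64(269.9999947792818))
(np.float64(0.0009409432125985207), (-1, -1, -1, -1), (1, -1, 1), 180, 180, np.float64(359.9997736889744), np.float64(89.99999477928185))
(np.float64(0.00094094321260459), (-1, -1, -1, -1), (1, 1, -1), 0, 180, np.float64(359.9997736889744), np.float64(269.99999477928185))
(np.float64(0.000940943212606453), (-1, -1, -1, -1), (-1, -1, 1), 0, 180, np.float64(179.99977368897441), np.float64(89.99999477928185))
(np.float64(0.0009409432126093255), (-1, -1, -1, -1), (1, 1, 1), 0, 0, np.float64(359.9997736889744), np.float64(89.99999477928185))
(np.float64(0.0009409432126095279), (-1, -1, -1, -1), (1, -1, -1), 180, 0, np.float64(359.9997736889744), np.float64(269.99999477928185))
(np.float64(0.0009409432126097312), (-1, -1, -1, -1), (-1, -1, -1), 0, 0, np.float64(179.99977368897441), np.float64(269.9999947792818))
(np.float64(0.0009409432126154952), (-1, -1, -1, -1), (-1, 1, 1), 180, 0, np.float64(179.99977368897441), np.float64(89.99999477928185))
(np.float64(2.7274348299894933), (1, 1, 1, 1), (1, 1, -1), 0, 180, np.float64(36.92638864493312), np.float64(96.61740917627975))
(np.float64(2.727434829989497), (1, 1, 1, 1), (1, -1, -1), 180, 0, np.float64(36.92638864493312), np.float64(96.61740917627975))
```

Run:
```python
from kin import *
z=lambda a:Ro.from_euler('z',a,degrees=True); y=lambda a:Ro.from_euler('y',a,degrees=True)
A=[];b=[]
for q,p,r in D:
    R2=z(-q[0])*y(q[1]); R3=R2*z(-q[2]); R4=R3*y(q[3]); R5=R4*z(-q[4]);R6=R5*y(q[5])
    X,Z=[1,0,0],[0,0,1]
    cols=[np.array(Z),R3.apply(Z),R4.apply(Z),R6.apply(Z),R3.apply(X),R4.apply(X),R6.apply(X)]
    A.append(np.array(cols).T);b+=p
A=np.vstack(A)
for n in(4,):
    print(np.linalg.lstsq(A[:,:n],b,rcond=None))
# constrain a3=-... variants
for idx in([0,1,2,3,4],[0,1,2,3,6],[0,1,2,3,4,6]):
    print(idx,np.linalg.lstsq(A[:,idx],b,rcond=None)[:2])
B=A[:,:6].copy();B[:,4]-=B[:,5]
print(np.linalg.lstsq(B[:,:5],b,rcond=None)[:2])
```

```text
(array([294.17559621, 532.64548552, 450.41779536, 344.34992038]), array([436.25210464]), np.int32(4), array([2.49503665, 1.17793765, 0.50228845, 0.36737085]))
[0, 1, 2, 3, 4] (array([271.61240367, 614.70734576, 488.36030349, 407.94996573,
       -79.92383314]), array([11.99115135]))
[0, 1, 2, 3, 6] (array([151.02525451, 619.32390488, 499.70716718, 254.03689984,
        82.58933804]), array([0.70456493]))
[0, 1, 2, 3, 4, 6] (array([173.99487188, 618.99357371, 497.78800025, 283.97926142,
       -15.86555002,  66.75310826]), array([], dtype=float64))
(array([291.16333151, 578.57670149, 462.98015022, 371.25208282,
       -20.84248445]), array([319.47017573]))
```

```bash
cat >> kin.py <<'E'
from scipy.optimize import least_squares
P=[151.0,619.3,499.7,254.0,82.6]
z=lambda a:Ro.from_euler('z',a,degrees=True); y=lambda a:Ro.from_euler('y',a,degrees=True)
R,p_,_r=None,None,None
def fk(q):
    R3=z(-q[0])*y(q[1])*z(-q[2]);R4=R3*y(q[3]);R6=R4*z(-q[4])*y(q[5])
    p=np.array([0,0,P[0]])+R3.apply([0,0,P[1]])+R4.apply([0,0,P[2]])+R6.apply([P[4],0,P[3]])
    return p,R6*z(-q[6]+C7),R3.apply([0,0,P[1]])+[0,0,P[0]]
C7=0
_R=Ro.from_euler('xyz',D[0][2],degrees=True);C7=min((90,-90),key=lambda c:(globals().__setitem__('C7',c),(fk(D[0][0])[1].inv()*_R).magnitude())[1])
lo=np.array([-164.97,-17.58,-87.97,11.32,-80.73,10.89,-147.41]);hi=np.array([164.97,116.51,89.64,138.91,260.73,115.49,147.41])
def ik(p,R,q0,w=0.0,m=2):
    f=lambda q:np.r_[(fk(q)[0]-p)/5,(fk(q)[1].inv()*R).as_rotvec()*20,w*(q-q0)/50]
    s=least_squares(f,np.clip(q0,lo+m+.1,hi-m-.1),bounds=(lo+m,hi-m)); e=f(s.x)[:6]
    return s.x,np.linalg.norm(e)
def tool(tilt,yaw,flip=0):
    c=Ro.from_euler('xyz',[180,0,yaw],degrees=True)*y(tilt); return c*z(180*flip)
E
python3 - <<'E'
from kin import *
for q,p,r in D: print(fk(q)[0]-p, np.degrees((fk(q)[1].inv()*Ro.from_euler('xyz',r,degrees=True)).magnitude()))
rng=np.random.default_rng(0); np.set_printoptions(precision=0,suppress=True)
for tilt in(45,35):
 for yaw in(13,30):
  for fl in(0,1):
   L=[]
   for k in range(40):
    q,e=ik(np.array([583,-125,100.]),tool(tilt,yaw,fl),rng.uniform(lo,hi))
    if e<.05: L.append((np.min(np.minimum(q-lo,hi-q)),q,fk(q)[2]))
   L.sort(key=lambda x:-x[0]); print(tilt,yaw,fl,len(L),L[:3])
E
```

```text
[ 0.13849307 -0.30511537 -0.47026988] 0.0009145762466714473
[-0.30453161  0.2684645   0.45615714] 0.00022347054575909696
45 13 0 9 [(np.float64(4.387004583484668), array([ -7.,  36.,  49., 135., 250.,  58.,  51.]), array([358.,  43., 655.])), (np.float64(3.425050120182874), array([  5.,  30.,  32., 135., 247.,  48.,  57.]), array([307., -29., 688.])), (np.float64(2.6492224991612403), array([-23.,  66.,  87., 132., 248.,  96.,  33.]), array([524., 218., 399.]))]
45 13 1 23 [(np.float64(5.5704390380765005), array([ -18.,   47.,   68.,  133.,  251.,   74., -137.]), array([434., 137., 571.])), (np.float64(4.988658784029354), array([ -13.,   41.,   59.,  134.,  251.,   65., -133.]), array([395.,  92., 619.])), (np.float64(4.789620263910649), array([ -11.,   39.,   56.,  134.,  250.,   63., -132.]), array([382.,  76., 632.]))]
45 30 0 30 [(np.float64(6.020845801722999), array([-18.,  67.,  83., 127., 255., 104.,  46.]), array([541., 172., 398.])), (np.float64(5.930068581325472), array([-18.,  67.,  84., 127., 255., 105.,  46.]), array([542., 173., 395.])), (np.float64(5.433245900051489), a
[... 1169 characters left out ...]
(np.float64(16.999042723114425), array([ 40.,  27., -13., 121., -61.,  28.,  24.]), array([ 211., -180.,  705.])), (np.float64(16.27388868941572), array([ 42.,  27., -15., 120., -59.,  27.,  22.]), array([ 208., -186.,  704.])), (np.float64(15.962895251790528), array([ 36.,  26.,  -7., 121., -65.,  30.,  27.]), array([ 222., -161.,  706.]))]
35 30 1 29 [(np.float64(12.198301215771437), array([ 68.,  41., -73., 119.,  48.,  23.,  90.]), array([ 148., -377.,  620.])), (np.float64(11.822113664357985), array([ 69.,  42., -76., 120.,  53.,  25.,  84.]), array([ 149., -391.,  608.])), (np.float64(11.740986636398404), array([ 68.,  40., -73., 119.,  46.,  23.,  92.]), array([ 148., -372.,  623.]))]
```

Run:
```python
from kin import *
np.set_printoptions(precision=0,suppress=True)
rng=np.random.default_rng(0)
q1=np.array([40,27,-13,121,-61,28,24.])
for tilt in(40,45):
 for yaw in(22,30,38):
  for rl in(-45,0,45,90,-90):
   o=[]
   for pt in([537,-150,100.],[583,-125,105.],[603,-172,120.]):
    best=(0,)
    for k in range(14):
     q,e=ik(np.array(pt),tool(tilt,yaw)*z(rl),q1+rng.normal(0,20,7),m=.5)
     if e<.05:
      m=np.min(np.minimum(q-lo,hi-q))
      if m>best[0] and q[4]<120: best=(m,q)
    o.append(best)
   print(tilt,yaw,rl,[round(b[0]) for b in o],o[0][1:],o[1][1:])
```

```text
40 22 -45 [1, 1, 13] (array([ 71.,  31., -43., 131., -80.,  13.,  91.]),) (array([ 62.,  30., -39., 128., -80.,  13.,  86.]),)
40 22 0 [1, 1, 13] (array([ 71.,  31., -43., 132., -80.,  13.,  46.]),) (array([ 63.,  31., -40., 127., -77.,  12.,  37.]),)
40 22 45 [1, 1, 13] (array([ 72.,  32., -44., 131., -77.,  12.,  -2.]),) (array([ 63.,  31., -41., 127., -76.,  12.,  -9.]),)
40 22 90 [1, 1, 13] (array([ 72.,  31., -44., 131., -77.,  12., -47.]),) (array([ 63.,  31., -40., 127., -77.,  12., -53.]),)
40 22 -90 [2, 1, 12] (array([ 72.,  31., -44., 131., -78.,  13., 134.]),) (array([ 62.,  31., -39., 128., -80.,  13., 130.]),)
40 30 -45 [12, 13, 20] (array([ 64.,  30., -33., 126., -64.,  23.,  80.]),) (array([ 53.,  29., -26., 123., -68.,  24.,  79.]),)
40 30 0 [12, 13, 19] (array([ 63.,  30., -32., 127., -65.,  23.,  36.]),) (array([ 53.,  29., -27., 123., -67.,  24.,  33.]),)
40 30 45 [12, 13, 19] (array([ 62.,  29., -31., 127., -65.,  24.,  -8.]),) (array([ 53.,  29., -27., 123., -67.,  24., -12.]),)
40 30 90 [12, 12, 20] (array([ 63.,  29., -32., 127., -65.,  24., -53.]),) (array([ 5
[... 1560 characters left out ...]
9.]),) (array([ 67.,  36., -44., 126., -75.,  16., 136.]),)
45 38 -45 [14, 16, 23] (array([ 68.,  35., -38., 124., -60.,  27.,  85.]),) (array([ 59.,  34., -33., 122., -64.,  28.,  85.]),)
45 38 0 [14, 15, 20] (array([ 64.,  33., -31., 125., -65.,  30.,  45.]),) (array([ 61.,  35., -36., 121., -62.,  26.,  37.]),)
45 38 45 [14, 16, 21] (array([ 67.,  34., -36., 125., -61.,  28.,  -4.]),) (array([ 59.,  34., -33., 122., -64.,  28.,  -5.]),)
45 38 90 [14, 11, 23] (array([ 67.,  34., -36., 125., -61.,  28., -49.]),) (array([ 54.,  32., -26., 122., -69.,  31., -46.]),)
45 38 -90 [15, 16, 23] (array([ 69.,  35., -39., 124., -58.,  26., 128.]),) (array([ 61.,  34., -35., 121., -62.,  27., 128.]),)
```

```bash
cat > go.py <<'E'
import sys
from kin import *
from bench import get_obs
def rel(p,tilt,yaw):
    o=get_obs();R0=Ro.from_euler('xyz',o["tcp_rot"],degrees=True)
    return R0.inv().apply(np.array(p)-o["eef_pos"]).round(1),np.degrees((R0.inv()*tool(tilt,yaw)).as_rotvec()).round(1)
if __name__=="__main__":
    a=list(map(float,sys.argv[1:])); print(*rel(a[:3],a[3],a[4]))
E
python3 go.py 515 -168 150 42 32
```

```text
[  6.8   0.4 -18.1] [  9.1  -1.4 -13.3]
```

```bash
python3 -m crank '3 0 -9 4.5 -0.7 -6.6 -1; 7 0 -18 9.1 -1.4 -13.3 -1; 7 0 -18 9.1 -1.4 -13.3 -1;7 0 -18 9.1 -1.4 -13.3 -1'; python3 -c "
from bench import *
print(get_obs()['joint_positions'])"; python3 go.py 532 -157 98 42 32
```

```text
time: 3.08
eef_pos: [514.8, -166.8, 149.7]
tcp_rot: [-179.9, -42.0, 31.8]
wrist_force: [-0.1, 0.8, -0.2]
grip_width: -0.001
grip_force: 0.0
[ 72.74228793  25.87920112 -38.17582312 126.45000419 -55.24517167
  29.34299736  29.69113871]
[-19.9   0.8  51.6] [ 0.   0.  -0.1]
```

```bash
python3 -m crank '-10 1 26 0 0 0 -1; -20 1 52 0 0 0 -1; -20 1 52 0 0 0 -1; -20 1 52 0 0 0 -1'
python3 - <<'E'
from bench import *
import cv2,numpy as np
from h import *
im=[]
for n,(r,c) in dict(side=(130,190),top=(135,215)).items():
    s=snapshot(n); im.append(cv2.resize(s["color"][r:r+85,c:c+115,::-1],None,fx=3.45,fy=3.45,interpolation=cv2.INTER_CUBIC))
    o=get_obs(); u=proj(s,np.array(o["eef_pos"])); print(n,"TCP crop",(u-[c,r])*3.45)
cv2.imwrite("pics/c3.png",np.hstack(im))
print(get_obs()['joint_positions'])
E
python3 go.py 588 -122 96 42 32
```

```text
time: 3.58
eef_pos: [532.1, -157.4, 97.9]
tcp_rot: [-179.9, -42.0, 31.9]
wrist_force: [0.0, -0.5, -0.3]
grip_width: -0.001
grip_force: 0.0
side TCP crop [277.13753234 161.40910203]
top TCP crop [204.05337375 211.79159286]
[ 71.66612679  34.58500441 -40.34321694 126.132739   -58.64518402
  20.99485002  36.04690079]
[47.8 -1.5 46.1] [ 0.1  0.  -0. ]
```

View pics/c3.png

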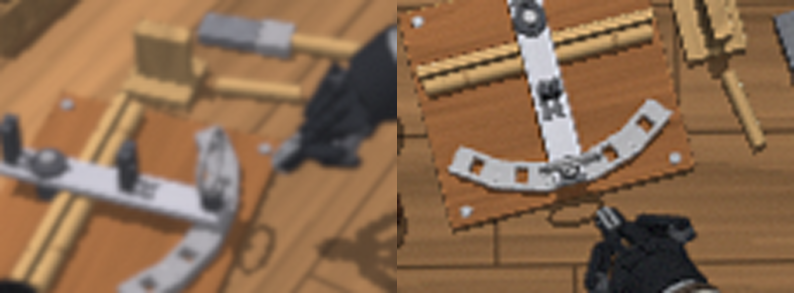

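The picture shows the shut fingertips at crop (277,161) and (604,213), just in front of the ring at (213,155) and (570,168), as computed. Inserting.

```bash
python3 -m crank '12 0 12 0 0 0 -1; 24 -1 23 0 0 0 -1; 36 -1 35 0 0 0 -1; 48 -1 46 0 0 0 -1; 48 -1 46 0 0 0 -1'
python3 - <<'E'
from bench import *
import cv2,numpy as np
from h import *
im=[]
for n,(r,c) in dict(side=(130,190),top=(135,215)).items():
    s=snapshot(n); im.append(cv2.resize(s["color"][r:r+85,c:c+115,::-1],None,fx=3.45,fy=3.45,interpolation=cv2.INTER_CUBIC))
cv2.imwrite("pics/c4.png",np.hstack(im))
E
python3 go.py 588 -122 106 42 32;python3 go.py 588 -122 122 42 32
```

```text
time: 4.3
eef_pos: [589.5, -119.9, 95.8]
tcp_rot: [-180.0, -42.0, 32.2]
wrist_force: [-0.2, 0.1, 0.7]
grip_width: -0.003
grip_force: 0.0
[ 6.9  0.2 -8.3] [-0.  0.  0.]
[ 17.6   0.2 -20.2] [-0.  0.  0.]
```

View pics/c4.png

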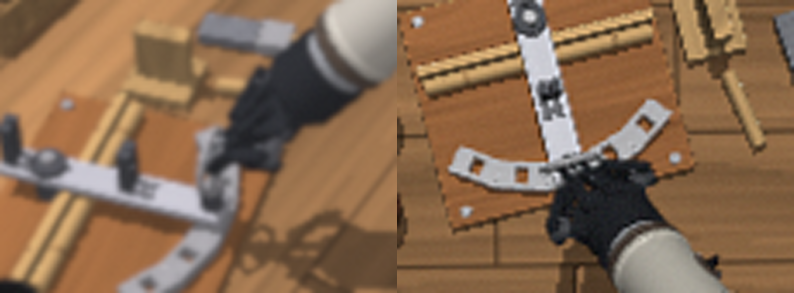

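Fingertips are inside the ring at left crop (212,170), with no contact force. Lifting straight up in steps.

```bash
python3 -m crank '2 0 -2.2 0 0 0 -1; 4 0 -4.5 0 0 0 -1; 6 0 -6.7 0 0 0 -1; 7.4 0 -8.2 0 0 0 -1;7.4 0 -8.2 0 0 0 -1'
```

```text
time: 5.03
eef_pos: [588.1, -122.1, 106.5]
tcp_rot: [180.0, -41.9, 32.0]
wrist_force: [-1.6, -0.2, 0.3]
grip_width: 0.001
grip_force: 0.3
```

```bash
python3 -m crank '1.3 0 -1.5 0 0 0 -1; 2.7 0 -3 0 0 0 -1; 4 0 -4.5 0 0 0 -1; 5.3 0 -6 0 0 0 -1;5.3 0 -6 0 0 0 -1'
```

```text
time: 5.65
eef_pos: [587.7, -121.9, 114.3]
tcp_rot: [-180.0, -41.9, 32.0]
wrist_force: [-4.0, -1.0, -5.6]
grip_width: -0.0
grip_force: 2.8
```

```bash
python3 -m crank '1.3 0 -1.5 0 0 0 -1; 2.7 0 -3 0 0 0 -1; 4 0 -4.5 0 0 0 -1; 5.3 0 -6 0 0 0 -1;6.7 0 -7.4 0 0 0 -1;6.7 0 -7.4 0 0 0 -1'
python3 - <<'E'
from bench import *
import cv2,numpy as np
from h import *
im=[]
for n,(r,c) in dict(side=(130,190),top=(135,215)).items():
    s=snapshot(n); im.append(cv2.resize(s["color"][r:r+85,c:c+115,::-1],None,fx=3.45,fy=3.45,interpolation=cv2.INTER_CUBIC))
cv2.imwrite("pics/c5.png",np.hstack(im)); print(get_obs()["wrist_force"],get_obs()["eef_pos"])
E
```

```text
time: 6.4
eef_pos: [588.1, -122.0, 124.5]
tcp_rot: [-180.0, -42.0, 32.0]
wrist_force: [-5.3, -1.1, -5.7]
grip_width: 0.006
grip_force: 3.8
[-4.36736228 -1.12858245 -6.8499144 ] [ 588.0191877  -122.04746371  124.40331686]
```

View pics/c5.png

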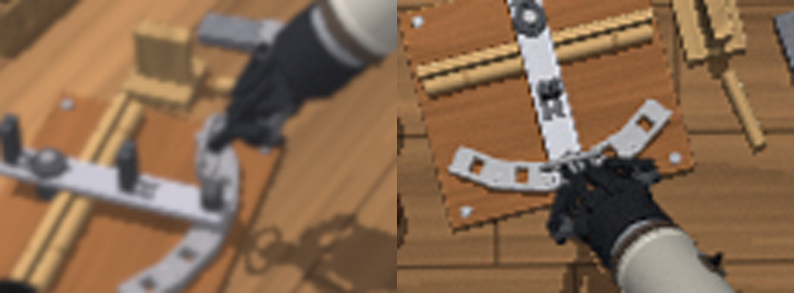

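The ring top rose from left-crop row 128 to about 115, so the pin is lifted about 17 mm. Now the swing.

Run:
```python
from kin import *
R=tool(42,32)
for k in range(1,9):
    q=-.04*k; j=np.array([170*(1-np.cos(q)),170*np.sin(q),0]); w=z(13.4).apply(j); print(q,R.inv().apply(w).round(1),w.round(1))
```

```text
-0.04 [-1.5  6.5 -1.4] [ 1.7 -6.6  0. ]
-0.08 [-2.8 13.  -2.6] [  3.7 -13.1   0. ]
-0.12 [-4.  19.7 -3.6] [  5.9 -19.5   0. ]
-0.16 [-4.9 26.4 -4.4] [  8.4 -25.8   0. ]
-0.2 [-5.6 33.1 -5.1] [ 11.1 -32.1   0. ]
-0.24 [-6.1 39.9 -5.5] [ 14.1 -38.2   0. ]
-0.28 [-6.5 46.6 -5.8] [ 17.3 -44.2   0. ]
-0.32 [-6.6 53.4 -5.9] [ 20.8 -50.    0. ]
```

```bash
python3 -m crank '-0.8 3.2 -0.7 0 0 0 -1; -1.5 6.5 -1.4 0 0 0 -1; -2.2 9.8 -2 0 0 0 -1; -2.8 13 -2.6 0 0 0 -1; -3.4 16.3 -3.1 0 0 0 -1; -4 19.7 -3.6 0 0 0 -1; -4.5 23 -4 0 0 0 -1; -4.9 26.4 -4.4 0 0 0 -1; -5.6 33.1 -5.1 0 0 0 -1;-5.6 33.1 -5.1 0 0 0 -1'
```

```text
time: 7.75
eef_pos: [600.1, -155.2, 124.8]
tcp_rot: [179.9, -42.0, 32.0]
wrist_force: [0.8, -1.5, -5.9]
grip_width: -0.003
grip_force: 2.4
```

```bash
python3 -m crank '-0.3 3.4 -0.3 0 0 0 -1; -0.5 6.8 -0.4 0 0 0 -1; -0.7 10 -0.6 0 0 0 -1; -0.9 13.5 -0.7 0 0 0 -1; -1 16.9 -0.8 0 0 0 -1; -1 16.9 -0.8 0 0 0 -1'
python3 - <<'E'
from bench import *
import cv2,numpy as np
from h import *
im=[]
for n,(r,c) in dict(side=(130,190),top=(135,215)).items():
    s=snapshot(n); im.append(cv2.resize(s["color"][r:r+85,c:c+115,::-1],None,fx=3.45,fy=3.45,interpolation=cv2.INTER_CUBIC))
cv2.imwrite("pics/c6.png",np.hstack(im)); print(get_obs()["wrist_force"],get_obs()["eef_pos"])
E
```

```text
time: 8.5
eef_pos: [607.5, -169.9, 124.5]
tcp_rot: [180.0, -42.0, 32.0]
wrist_force: [-0.4, -0.8, -5.8]
grip_width: -0.004
grip_force: 2.6
[-0.60919036 -0.90434446 -6.15332806] [ 607.46414816 -169.83011389  124.4911788 ]
```

View pics/c6.png

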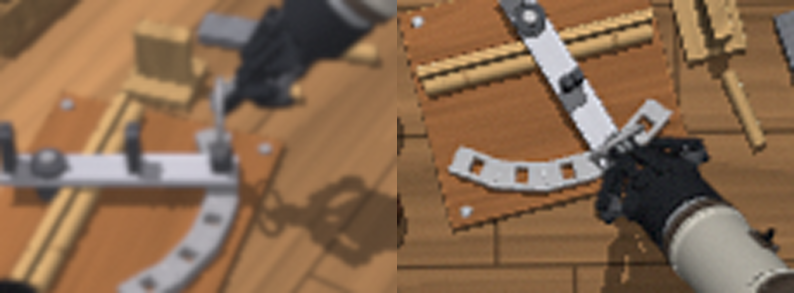

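The arm axis now runs from (529,17) to (605,145) in the right half, 30.7° from world x. Expected is 30.6°, so the pin is over the right-hand hole. Lowering the pin.

```bash
python3 -m crank '-1.3 0 1.5 0 0 0 -1; -2.7 0 3 0 0 0 -1; -4 0 4.5 0 0 0 -1; -5.3 0 6 0 0 0 -1; -6.7 0 7.4 0 0 0 -1; -8 0 8.9 0 0 0 -1; -9.4 0 10.4 0 0 0 -1;-10.7 0 11.9 0 0 0 -1; -12 0 13.4 0 0 0 -1; -13.4 0 14.9 0 0 0 -1;  -16 0 17.8 0 0 0 -1; -16 0 17.8 0 0 0 -1'
python3 - <<'E'
from bench import *
import cv2,numpy as np
from h import *
im=[]
for n,(r,c) in dict(side=(130,190),top=(135,215)).items():
    s=snapshot(n); im.append(cv2.resize(s["color"][r:r+85,c:c+115,::-1],None,fx=3.45,fy=3.45,interpolation=cv2.INTER_CUBIC))
    for q in(0,.012):
      X=np.array([602.6,-171.5,131+q*1000]); print(n,(proj(s,X)-[c,r])*3.45)
cv2.imwrite("pics/c7.png",np.hstack(im)); print(get_obs()["wrist_force"],get_obs()["eef_pos"])
E
```

```text
time: 10.1
eef_pos: [607.3, -168.6, 100.4]
tcp_rot: [-179.9, -42.0, 32.0]
wrist_force: [-0.1, 0.8, -0.3]
grip_width: 0.0
grip_force: 0.0
side [220.3359948  100.37359596]
side [220.08837218  90.81085915]
top [217.47644739 141.08189223]
top [218.34508822 139.65678798]
[-0.30950627 -0.3022698  -0.05637896] [ 607.34269427 -168.80026514  100.54431602]
```

View pics/c7.png

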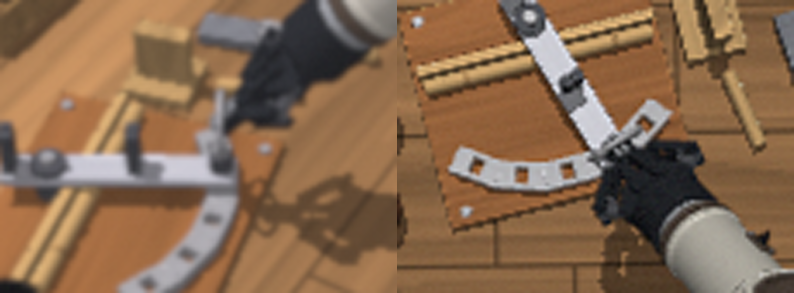

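Run:
```python
import cv2
a=cv2.imread("pics/c6.png");b=cv2.imread("pics/c7.png")
for (x0,x1,y0,y1) in((206,228,72,100),(204,226,72,120),(208,224,75,95)):
    r=cv2.matchTemplate(b[y0-10:y1+25,x0-6:x1+6],a[y0:y1,x0:x1],cv2.TM_CCOEFF_NORMED)
    _,v,_,m=cv2.minMaxLoc(r); print(v,"shift",m[0]-6,m[1]-10)
g=lambda i:cv2.cvtColor(i,cv2.COLOR_BGR2GRAY)[70:130:3,208:228:3]
print(g(a));print(g(b))
```

```text
0.8282902240753174 shift 1 0
0.7856723070144653 shift 1 1
0.8377639055252075 shift 0 10
[[106 113 119 122 123 124 127]
 [ 92 101 115 123 126 129 130]
 [ 92 107 119 129 134 136 139]
 [105 116 127 141 146 145 148]
 [111 119 132 150 154 146 146]
 [102 113 133 156 157 141 136]
 [ 87 102 133 162 163 142 131]
 [ 86 102 132 163 163 139 123]
 [ 94 111 136 162 158 127 103]
 [102 113 134 159 153 114  80]
 [120 121 136 156 144 101  61]
 [134 129 135 150 138  94  52]
 [136 128 130 144 135  90  49]
 [134 125 128 140 129  87  52]
 [134 127 127 134 121  88  66]
 [133 129 129 133 123 101  91]
 [131 129 130 135 130 117 116]
 [126 128 129 133 131 124 127]
 [125 127 127 127 125 124 129]
 [137 138 134 126 119 119 123]]
[[106 113 119 122 123 124 126]
 [ 92 103 115 123 126 129 131]
 [ 93 106 119 130 138 144 144]
 [106 117 130 146 160 166 166]
 [111 122 135 154 170 175 177]
 [102 112 128 146 157 161 163]
 [ 87  95 115 135 143 140 136]
 [ 79  86 108 135 144 129 112]
 [ 81  86 110 143 151 126  99]
 [ 91  92 116 151 157 126  97]
 [113 108 127 157 158 127 105]
 [132 126 140 163 160 127 111]
 [138 136 148 167 160 128 113]
 [138 137 147 165 158 127 110]
 [138 138 146 160 153 125 103]
 [137 138 144 156 148 117  92]
 [132 132 141 154 143 104  70]
 [129 131 139 152 138  95  56]
 [127 128 131 141 128  86  48]
 [135 131 127 132 119  81  47]]
```

The ring came down by about 12 px (15 mm), so the pin dropped in. Backing out along the insertion line.

```bash
python3 -m crank '-1.3 0 1.5 0 0 0 -1; -9 0 -6 0 0 0 -1; -20 0 -17 0 0 0 -1; -32 0 -29 0 0 0 -1; -44 0 -41 0 0 0 -1; -60 0 -56 0 0 0 -1; -60 0 -90 0 0 0 -1; -60 0 -120 0 0 0 -1; -60 0 -120 0 0 0 -1'
python3 - <<'E'
from bench import *
import cv2,numpy as np
from h import *
im=[]
for n,(r,c) in dict(side=(130,190),top=(135,215)).items():
    s=snapshot(n); im.append(cv2.resize(s["color"][r:r+85,c:c+115,::-1],None,fx=3.45,fy=3.45,interpolation=cv2.INTER_CUBIC))
    for Z in(131,143,70,82): print(n,Z,(proj(s,np.array([602.6,-171.5,Z]))-[c,r])*3.45)
cv2.imwrite("pics/c8.png",np.hstack(im)); print(get_obs()["wrist_force"],get_obs()["eef_pos"])
E
```

```text
time: 11.32
eef_pos: [500.3, -238.2, 150.7]
tcp_rot: [179.8, -41.9, 31.9]
wrist_force: [-0.5, -0.6, 0.1]
grip_width: 0.002
grip_force: 0.0
side 131 [220.3359948  100.37359596]
side 143 [220.08837218  90.81085915]
side 70 [221.54592533 147.09891895]
side 82 [221.31414215 138.14787296]
top 131 [217.47644739 141.08189223]
top 143 [218.34508822 139.65678798]
top 70 [213.28901998 147.95184401]
top 82 [214.08396018 146.64765404]
[ 1.31872185 -0.24778373 -0.16825543] [ 500.96906265 -235.66062658  149.58782352]
```

View pics/c8.png

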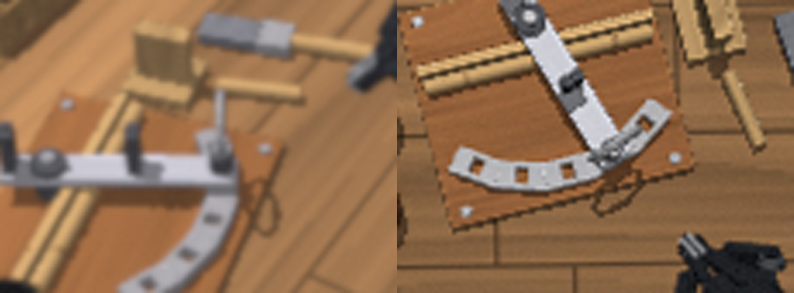

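The hand is clear. The ring's top edge is at left-crop row 90, 10 px above the computed point. At the start, with the pin down, that gap was 11 px, and a pin riding on the plate would sit about 10 px higher still. The arm points at the next hole, so the pin is fully down and I'm handing in.

```bash
python3 -c "
from bench import *
print(hand_in())"
```

```text
the job is handed in; nothing more can be done
None
```

The index pin was lifted by the ring, the arm swung one hole to the right (the end stop's side), and in the camera pictures the pin stands fully down there with the hand clear; the job is handed in, but no verdict was returned.

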